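# Test and re-arm the car lift's stop button

### The job

Test the car lift's mushroom stop button on its control box on the bench: with the fingertips, press it all the way in until it latches, then push its twist bar round clockwise to release the latch so that it pops back out. After that, press the round reset button on the other box and let it come back up. Only push and press: do not pinch the twist bar between the fingers, and do not lift or shove the can, the cup or the spanner.

Things in the scene. Friction and masses are not known exactly. Their poses are not given: they have to be found in the camera images.
- stop_box: Stop station: grey box 120 x 120 mm, 50 mm high, screwed to the bench. Origin: centre of its underside; z up. The stop button stands in the middle of its top, its axis vertical through the origin, in a fixed round metal collar 88 mm across whose top is 64 mm above the bench.
- stop_top (a point): Top centre of the mushroom stop button: a black disc 58 mm across with a grey upright twist bar on it, 54 mm long (along this point's y), 14 mm thick (x), 22 mm high. The point is on the bar's top, on the axis, and moves and turns with it; z up. Out: 102 mm above the bench (disc face at 80); latched: 7 mm lower. It turns clockwise only, seen from above: the bar's +y end goes towards its +x side.
- stop_in (a joint): How far the stop button is pressed in, m: 0 = out, about 0.007 = latched, 0.009 = bottom. A spring pushes it out (4 N at the top, 9 N at the bottom; allow 12 N to press it right home). Pressed past 7.5 mm with the bar not turned it latches: let go, it rests at 7 mm until the bar is turned.
- stop_turn (a joint): Turn of the stop button about its vertical axis, rad, clockwise seen from above: 0 = rest, bar parallel to the box's y (a stop: it turns no other way), 0.9 = end stop. The latch lets go at about 0.42 and the button pops out by itself. A weak spring (0.01 to 0.05 N m) turns it back to 0 when let go; turning it takes under 0.06 N m.
- reset_box: The reset station: a grey box 80 (x) x 120 (y) mm and 50 mm high, screwed to the bench. Origin: centre of its underside; z up. On its top: the reset button at y = -25 mm and, at y = +32 mm, a small glass pilot lamp (dome, 24 mm across with its ring, 12 mm high), which does nothing.
- reset_top (a point): Centre of the flat top of the reset button: a black round push button 30 mm across in a metal ring 46 mm across. 68 mm above the bench when up; presses straight down.
- reset (a joint): How far the reset button is pressed, m: 0 = up, 0.006 = fully down (takes 4.5 N). It springs back when let go.
- spray_can: Bystander: can, 60 mm across, 115 mm high, standing loose on the bench. Origin: centre of its underside.
- parts_cup: Bystander: empty steel cup, 70 mm across, 70 mm high, standing loose on the bench. Origin: centre of its underside.
- spanner: Bystander: spanner 180 mm long, lying loose on the bench between the two boxes. Origin: under its middle; it lies along its x axis.
There are look-alikes about, which are no part of the job. Leave any green look-alike of the reset_box alone. What is shaped like the stop_box but red is not meant.

How it is judged:
By the outcome, as a careful person would: the job done as asked, in the order asked, and still so for the second after the job is handed in, with the robot touching nothing.
It also fails if it takes over 48 s, if anything falls off the work surface, if the arm or the gripper's body presses on something with over 40 N, if the wrist force passes 120 N, or if a joint passes its speed limit or range.

### The arm

A 6-joint arm with a two-finger parallel gripper is mounted at the origin on the work surface. World frame = base frame: x ahead of the robot, y to its left, z up, the work surface at z = 0. Lengths are in m, angles in rad, forces in N, time in s.
With the tool pointing down it reaches from about 0.275 to 0.825 m from the base axis. Payload 4.9 kg.
Tool frame: the origin (TCP) lies at the very end of the fingers, on their centre line; the grasp point (between the pads) lies 19 mm behind it; z points along the fingers, y is the line along which they close (so a half turn about z gives the same grasp; the last joint's range is limited). The gripper opens to 85 mm and grips with 20 to 120 N. Pads are 22 mm wide; open, the fingers measure 114 mm over their backs; the gripper's body (76 mm by 85 mm) begins 54 mm behind the grasp point. The pads swing forward as they close: fully open they stand 13 mm farther back than shut.
Start: joints at [-1.334, 0.326, -0.193, 1.052, 0, 1.437], TCP at [0.199, -0.513, 0.231] pointing down, gripper open.
Joint ranges: [-2.65, 2.65], [-0.97, 1.79], [-1.3, 1.35], [-1.93, 2.1], [-1.47, 1.37], [-3.14, 3.14]. Speed limits (rad/s): [2.57, 2.57, 3.14, 3.14, 3.14, 3.14].

### API

Orientations are given as a rotation vector (axis times angle).
In Python, from cell import robot gives the robot as it stands.
- The arm moves only by the shell command python3 -m crank 'ROWS' [OPENING] [FORCE]. ROWS is text: rows parted by semicolons, each of 6 numbers parted by spaces: the shift along the world's x, y, z in mm, then the turn, a rotation vector about the world's x, y, z in degrees. In form: dx dy dz ax ay az; .... A call has 1 to 5 rows; each row shifts and turns the commanded pose from where the row before left it; what a row does not reach is not made up. A row lasts 1/8 s, in which the tool goes at most 62.5 mm and 10.7 degrees, less where a joint would pass 70% of its speed; a pose out of reach is approached as far as the arm can. A call with a gripper value outside its range is refused whole. OPENING is the finger opening in mm, from 0 to 85.4, set as the call begins (- or left out, the last holds). The fingers move at their own pace and stop on an object; FORCE is the grip in N (left out, the last holds). Time passes only in rows, so rows that do not move let the fingers close. It gives the time, the measured TCP pose, the force, the opening and the grip force at its end, in the units of the state.
- robot.get_state(): the state, without advancing time (a new reading comes with each control period).
- robot.capture(name): name is "scene" or "top" or "wrist"; returns a dict with "image" (384x512x3 uint8, blue, green, red), "K" (3x3 intrinsics, pixels), "dist_coeffs" ([k1, k2, p1, p2, k3] as OpenCV has them; the pictures are not rectified), "R" (3x3) and "t" (3): a world point X has camera coordinates R X + t; the wrist camera has in their place "hand_eye" (4x4, takes a point from camera to tool coordinates, whose origin is the TCP and whose axes are the flange's). Camera axes: x right, y down, z forward; pixel columns grow to the right and rows downward; lengths in m; the calibration is good to about 2 mm. A picture is of the moment at which its call begins: read the wrist's pose just before it. There is no depth.
- robot.finish_job(): hands the job in; it is judged then, once.
The state is a dict: "time_s": time; "q": joint angles; "qd": joint speeds; "joint_torque": joint torques, N m; "tcp_pos": TCP position; "orientation": TCP orientation; "contact_force": force on the tool from outside, world axes, zero at the start; "torque": the same for the moment, N m; "grip_width": finger opening in m; "gripper_force": force on a finger pad.
Only numpy, scipy, OpenCV 4.12 (cv2) and the standard library are available. Lean on these libraries where they do the work, as an engineer would, in place of code of your own. Each camera call takes 0.05 s, during which the arm holds its last target. There are 200 camera calls.

## Working session

There is one attempt and no reset: what is moved stays moved. The work goes in short steps, Python scripts to look and compute and a shell command to move; the robot and the scene stay as the last step left them, time stands still between calls to the robot, and variables do not carry over. Pictures are saved under pics/ and viewed, at most 10 in all, crops included, and the job is handed in when it is done.

```bash
mkdir -p pics; ls; cat > h.py <<'E'
import numpy as np, cv2
from cell import robot
from scipy.spatial.transform import Rotation as Ro
def cam(n):
    s=robot.get_state(); c=robot.capture(n)
    K=np.array(c["K"]);d=np.array(c["dist_coeffs"])
    if n=="wrist":
        T=np.eye(4);T[:3,:3]=Ro.from_rotvec(s["orientation"]).as_matrix();T[:3,3]=s["tcp_pos"]
        M=np.linalg.inv(T@np.array(c["hand_eye"]));R,t=M[:3,:3],M[:3,3]
    else: R,t=np.array(c["R"]),np.array(c["t"])
    return c["image"],K,d,R,t
def toz(px,z,K,d,R,t):
    u=cv2.undistortPoints(np.array(px,float).reshape(-1,1,2),K,d).reshape(-1,2)
    r=np.c_[u,np.ones(len(u))]@R; o=-R.T@t
    zz=np.broadcast_to(z,len(u))
    return o+r*((zz-o[2])/r[:,2])[:,None]
def proj(X,K,d,R,t): return cv2.projectPoints(np.array(X,float).reshape(-1,1,3),cv2.Rodrigues(R)[0],t,K,d)[0].reshape(-1,2)
E
python3 - <<'E'
from h import *
import pickle
D={n:cam(n) for n in("top","scene")}
pickle.dump(D,open("d.pkl","wb"))
for n in D:
    cv2.imwrite(f"pics/{n}0.png",cv2.resize(D[n][0],(768,576),interpolation=cv2.INTER_CUBIC))
s=robot.get_state();print(s)
E
```

```text
pics
{'time_s': 0.1, 'q': array([-1.33418088e+00,  3.26865514e-01, -1.93457215e-01,  1.05200528e+00,
       -1.68878524e-05,  1.43661126e+00]), 'qd': array([ 7.95114182e-04, -2.40666113e-03,  3.45118453e-03, -2.51098596e-04,
        1.07581860e-03,  8.19809794e-05]), 'joint_torque': array([ 1.16501174e-03, -4.44239223e+01,  2.63037926e+01,  7.84752890e-03,
       -1.42179424e-04,  1.58190892e-05]), 'tcp_pos': array([ 0.1991921 , -0.51211645,  0.23059258]), 'orientation': array([-3.08625113e+00, -5.78839216e-01,  1.49588019e-04]), 'contact_force': array([-0.31001911, -0.81511356,  0.15502928]), 'torque': array([ 0.02145941,  0.01178794, -0.00667607]), 'gripper_force': 0.0, 'grip_width': 0.08538261665498292}
```

View pics/top0.png

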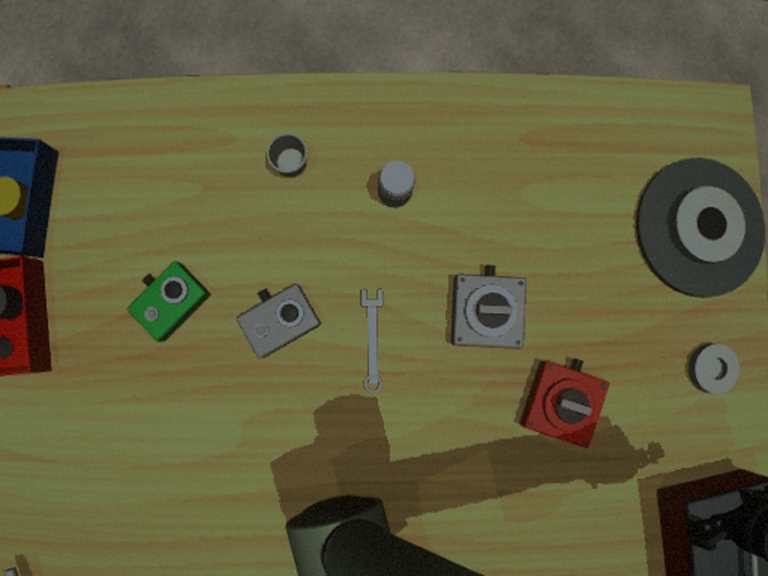

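View pics/scene0.png

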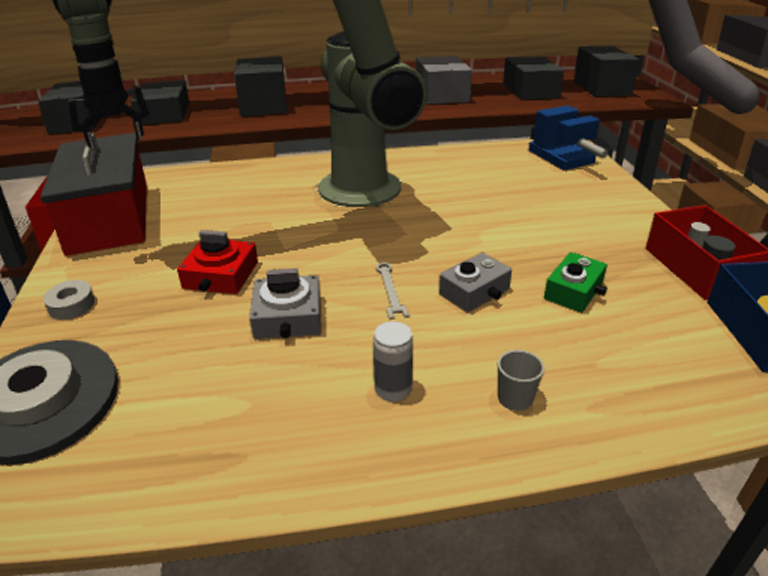

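The top view shows two stop stations: grey at (490,311) and red at (570,403). The grey one is meant. It also shows two reset boxes: grey at (279,321) and green at (168,301). Again the grey one is meant. The can is at (396,183), the cup at (287,155) and the spanner at (372,340). I'll confirm both boxes in one enlarged crop.

```bash
python3 - <<'E'
from h import *
import pickle
D=pickle.load(open("d.pkl","rb"));im,K,d,R,t=D["top"]
a=im[170:250,145:225];b=im[170:250,290:370]
cv2.imwrite("pics/crop1.png",cv2.resize(np.hstack([a,b]),None,fx=5,fy=5,interpolation=cv2.INTER_CUBIC))
f=2/3
for n,p,z in[("stopdisc",(493,311),.08),("bar l",(481,309),.102),("bar r",(509,310),.102),("collar",(491,309),.064),("reset",(290,313),.068),("lamp",(261,331),.062),("can",(397,170),.115),("cup",(287,150),.07),("red",(574,406),.1),("sp1",(372,295),.0),("sp2",(372,384),0)]:
    print(n,toz([np.array(p)*f],z,K,d,R,t)[0].round(4))
E
```

```text
stopdisc [ 0.5056 -0.2007  0.08  ]
bar l [ 0.5081 -0.1773  0.102 ]
bar r [ 0.5059 -0.2232  0.102 ]
collar [ 0.5097 -0.2002  0.064 ]
reset [0.506  0.1338 0.068 ]
lamp [0.4767 0.1829 0.062 ]
can [ 0.7339 -0.0439  0.115 ]
cup [0.7814 0.1396 0.07  ]
red [ 0.3478 -0.3293  0.1   ]
sp1 [ 0.5393 -0.0026  0.    ]
sp2 [ 0.3845 -0.0011  0.    ]
```

View pics/crop1.png

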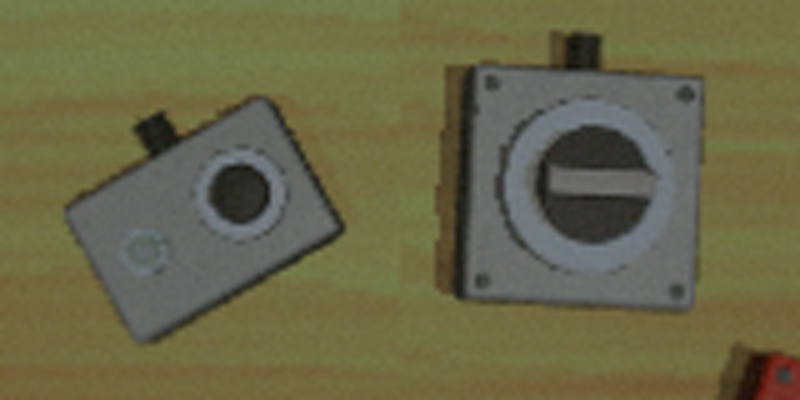

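Confirmed in the crop: the grey reset button is at (240,192) with its lamp at (145,252), and the grey stop bar runs from (548,180) to (656,184). I'll move above the stop button with the fingers shut and take one close look.

```bash
python3 -m crank '38 39 0 0 0 -7; 38 39 0 0 0 -7; 38 39 0 0 0 -7; 38 39 0 0 0 0; 38 39 0 0 0 0' 0 30; python3 -m crank '38 39 0 0 0 0; 38 39 0 0 0 0; 42 39 0 0 0 0; 0 0 0 0 0 0; 0 0 0 0 0 0'
python3 - <<'E'
from h import *
import pickle
c=cam("wrist");pickle.dump(c,open("w.pkl","wb"))
cv2.imwrite("pics/w1.png",cv2.resize(c[0],(768,576),interpolation=cv2.INTER_CUBIC))
s=robot.get_state();print(s["time_s"],s["tcp_pos"],s["orientation"],s["contact_force"])
print(proj([[.507,-.2,.102],[.507,-.173,.102],[.507,-.227,.102]],*c[1:])*1.5, "cam",-c[3].T@c[4])
E
```

```text
time_s: 0.72
tcp_pos: [0.3902, -0.3161, 0.231]
orientation: [-3.141, -0.006, 0.0]
contact_force: [0.4, -0.2, -0.2]
grip_width: 0.0002
gripper_force: 0.0
time_s: 1.35
tcp_pos: [0.5068, -0.2005, 0.2308]
orientation: [-3.141, -0.008, 0.002]
contact_force: [0.5, -0.1, -0.3]
grip_width: 0.0002
gripper_force: 0.0
1.4 [ 0.50648485 -0.20102628  0.23090072] [-3.14140511e+00 -5.55551672e-03  1.81902934e-03] [ 0.10744751 -1.02251784  0.62311854]
[[382.36706856 270.85740232]
 [337.44984388 270.64731714]
 [427.28143658 271.0921135 ]] cam [ 0.58901656 -0.20089798  0.3748853 ]
```

View pics/w1.png

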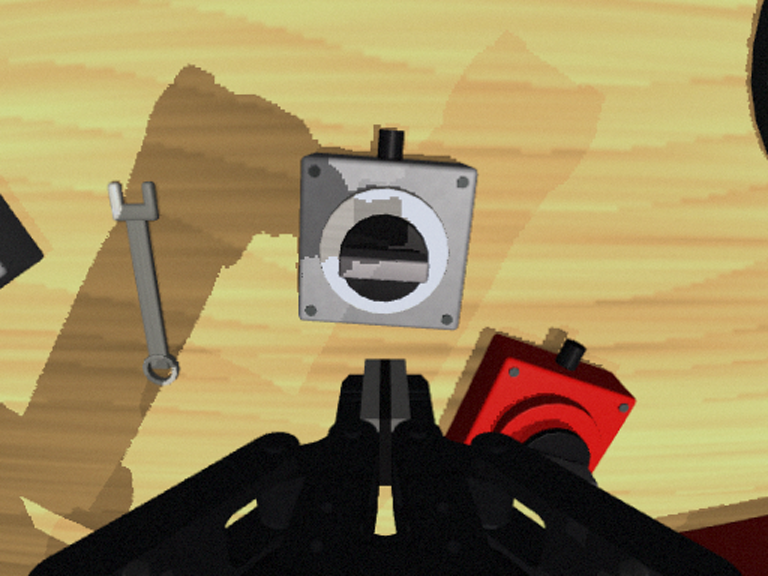

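The wrist view shows the bar top running from (340,270) to (429,272), centred at (384,271). My prediction was (382,271), so I'll press straight down.

```bash
python3 -m crank '0 0 -45 0 0 0; 0 0 -45 0 0 0; 0 0 -32 0 0 0; 0 0 -4 0 0 0; 0 0 -4 0 0 0'; python3 -m crank '0 0 -4 0 0 0; 0 0 -3 0 0 0; 0 0 0 0 0 0'
```

```text
time_s: 2.02
tcp_pos: [0.5075, -0.2019, 0.1022]
orientation: [3.141, 0.004, 0.002]
contact_force: [0.4, 0.4, 0.4]
grip_width: -0.0001
gripper_force: 0.0
time_s: 2.4
tcp_pos: [0.5081, -0.2012, 0.0956]
orientation: [3.14, 0.006, 0.004]
contact_force: [0.3, -1.0, 0.3]
grip_width: -0.0001
gripper_force: 0.0
```

```bash
python3 - <<'E'
from h import *
c=cam("wrist");s=cam("scene")
a=cv2.resize(c[0][150:300,150:350],(800,600),interpolation=cv2.INTER_CUBIC)[:, :400]
a=cv2.resize(c[0][150:350,156:356],(400,400),interpolation=cv2.INTER_CUBIC)
b=cv2.resize(s[0][130:230,140:240],(400,400),interpolation=cv2.INTER_CUBIC)
cv2.imwrite("pics/p2.png",np.hstack([a,b]))
s=robot.get_state();print(s["time_s"],s["tcp_pos"],s["contact_force"],s["torque"])
E
```

```text
2.5 [ 0.50812084 -0.20117735  0.09533685] [ 0.74851575 -0.95779755  2.99079212] [-0.09112583  0.03711541  0.01465982]
```

View pics/p2.png

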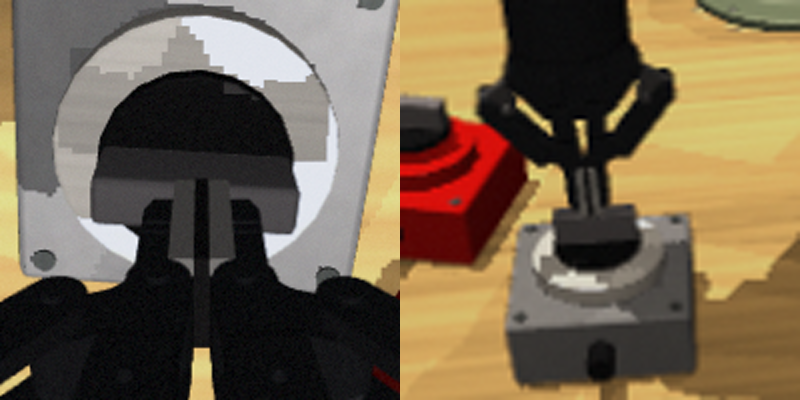

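The tips sit on the bar's top, from edge to edge at (200,180) in the crop, with little force so far. I'll keep going down.

```bash
python3 -m crank '0 0 -2 0 0 0; 0 0 0 0 0 0';python3 -m crank '0 0 -2 0 0 0; 0 0 0 0 0 0'
```

```text
time_s: 2.75
tcp_pos: [0.5082, -0.2012, 0.0935]
orientation: [3.14, 0.007, 0.003]
contact_force: [-0.9, 0.4, 7.7]
grip_width: -0.0
gripper_force: 3.7
time_s: 3.0
tcp_pos: [0.5083, -0.2013, 0.0928]
orientation: [3.14, 0.007, 0.004]
contact_force: [-5.1, 0.9, 17.3]
grip_width: -0.0001
gripper_force: 8.6
```

```bash
python3 -m crank '0 0 10 0 0 0; 0 0 20 0 0 0; -26 22 0 0 0 0; 0 0 0 0 0 0'; python3 - <<'E'
from h import *
c=cam("wrist");s=cam("scene")
a=cv2.resize(c[0][120:320,156:356],(400,400),interpolation=cv2.INTER_CUBIC)
b=cv2.resize(s[0][130:230,140:240],(400,400),interpolation=cv2.INTER_CUBIC)
cv2.imwrite("pics/p3.png",np.hstack([a,b]))
for z in(.095,.102):
  for y in (-.174,-.228):
    for q,k,o in((c,2,(156,120)),(s,4,(140,130))): print(z,y,(proj([[.514,y,z],[.5,y,z]],*q[1:])-o)*k)
E
```

```text
time_s: 3.5
tcp_pos: [0.4795, -0.177, 0.1203]
orientation: [-3.14, -0.008, 0.003]
contact_force: [1.4, -0.4, -0.3]
grip_width: -0.0
gripper_force: 0.0
0.095 -0.174 [[187.62811219 109.99674457]
 [187.68318409 157.32392125]]
0.095 -0.174 [[229.48917443 211.78941904]
 [228.55857146 200.04581352]]
0.095 -0.228 [[380.60512632 111.30704006]
 [375.94342123 158.28192008]]
0.095 -0.228 [[146.4177688  220.21366588]
 [146.39066462 208.31486697]]
0.102 -0.174 [[187.08022824 117.10555766]
 [187.15367791 166.05826183]]
0.102 -0.174 [[228.48144668 202.91773536]
 [227.56102176 191.22705626]]
0.102 -0.228 [[387.53694521 118.42226786]
 [382.4966198  166.98591595]]
0.102 -0.228 [[145.08614629 211.3262114 ]
 [145.07711822 199.48010748]]
```

View pics/p3.png

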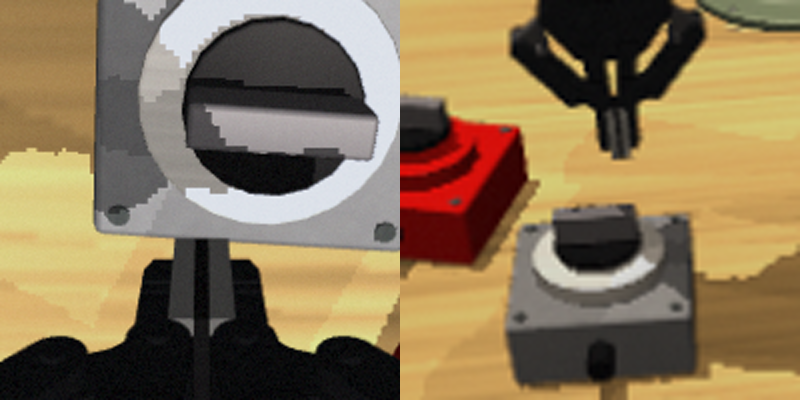

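The wrist crop has the bar top at (190,106) to (375,115), about 184 px long, which fits the latched height of 95 mm. Now I'll push the bar's +y end towards +x from behind, with the tips at 86 mm.

```bash
python3 -m crank '0 0 -20 0 0 0; 0 0 -14 0 0 0; 8 0 0 0 0 0; 4 0 0 0 0 0; 0 0 0 0 0 0';python3 -m crank '3 0 0 0 0 0; 3 0 0 0 0 0; 3 0 0 0 0 0; 0 0 0 0 0 0'
```

```text
time_s: 4.22
tcp_pos: [0.4936, -0.1784, 0.0863]
orientation: [-3.141, -0.007, 0.0]
contact_force: [-1.6, 1.3, 0.1]
grip_width: -0.0002
gripper_force: 0.7
time_s: 4.72
tcp_pos: [0.5017, -0.1777, 0.0862]
orientation: [-3.14, -0.007, 0.002]
contact_force: [-4.4, 2.8, 1.7]
grip_width: -0.0003
gripper_force: 2.8
```

```bash
python3 -m crank '3 0 0 0 0 0; 3 0 0 0 0 0; 0 0 0 0 0 0'; python3 - <<'E'
from h import *
c=cam("wrist");s=cam("scene")
a=cv2.resize(c[0][120:320,156:356],(400,400),interpolation=cv2.INTER_CUBIC)
b=cv2.resize(s[0][130:230,140:240],(400,400),interpolation=cv2.INTER_CUBIC)
cv2.imwrite("pics/p4.png",np.hstack([a,b]))
E
```

```text
time_s: 5.1
tcp_pos: [0.5048, -0.1769, 0.0854]
orientation: [-3.139, -0.006, 0.011]
contact_force: [-9.7, 4.3, 2.6]
grip_width: -0.0003
gripper_force: 4.6
```

View pics/p4.png

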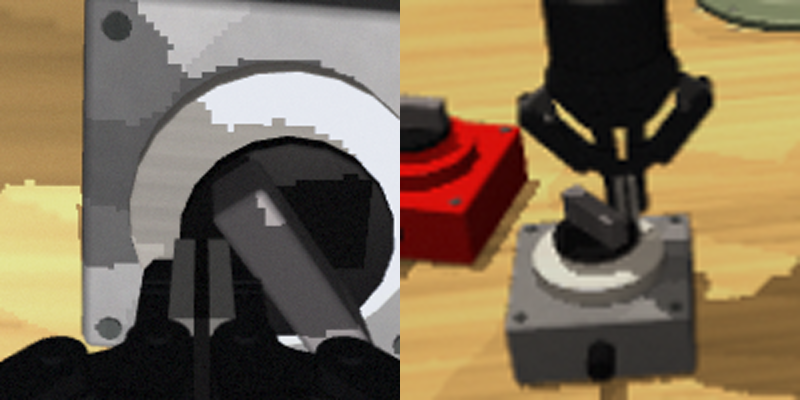

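The bar has turned to its end stop, about 0.9 rad, with its near end now at (235,190) in the crop. I'll back off gently, rise and check that it popped out.

```bash
python3 -m crank '-3 0 0 0 0 0; -3 0 0 0 0 0; -10 0 0 0 0 0; -14 0 0 0 0 0; 0 0 0 0 0 0'; python3 -m crank '0 0 34 0 0 0; 0 0 0 0 0 0; 0 0 0 0 0 0';  python3 - <<'E'
from h import *
c=cam("wrist");s=cam("scene")
a=cv2.resize(c[0][120:320,156:356],(400,400),interpolation=cv2.INTER_CUBIC)
b=cv2.resize(s[0][130:230,140:240],(400,400),interpolation=cv2.INTER_CUBIC)
cv2.imwrite("pics/p5.png",np.hstack([a,b]))
for z in(.095,.102):
  for y in (-.174,-.228):
    for q,k,o in((c,2,(156,120)),(s,4,(140,130))): print(z,y,(proj([[.514,y,z],[.5,y,z]],*q[1:])-o)*k)
import pickle
im,K,d,R,t=pickle.load(open("d.pkl","rb"))["top"]
print(toz([[193,208.4]],.068,K,d,R,t),robot.get_state()["tcp_pos"])
E
```

```text
time_s: 5.82
tcp_pos: [0.4778, -0.179, 0.0866]
orientation: [3.141, 0.005, 0.001]
contact_force: [-0.9, 0.5, 0.7]
grip_width: -0.0001
gripper_force: 0.0
time_s: 6.2
tcp_pos: [0.4787, -0.1789, 0.1203]
orientation: [3.141, 0.007, 0.001]
contact_force: [-0.7, -0.1, 0.5]
grip_width: 0.0002
gripper_force: 0.0
0.095 -0.174 [[180.50640434 107.34966718]
 [180.78177949 154.82002572]]
0.095 -0.174 [[229.48917443 211.78941904]
 [228.55857146 200.04581352]]
0.095 -0.228 [[373.68186236 108.37379251]
 [369.2750533  155.50253838]]
0.095 -0.228 [[146.4177688  220.21366588]
 [146.39066462 208.31486697]]
0.102 -0.174 [[179.72825301 114.28950803]
 [180.03728812 163.40111859]]
0.102 -0.174 [[228.48144668 202.91773536]
 [227.56102176 191.22705626]]
0.102 -0.228 [[380.41292103 115.31129901]
 [375.64460656 164.04597046]]
0.102 -0.228 [[145.08614629 211.3262114 ]
 [145.07711822 199.48010748]]
[[0.5066798  0.13461742 0.068     ]] [ 0.47792583 -0.17847542  0.11956437]
```

View pics/p5.png

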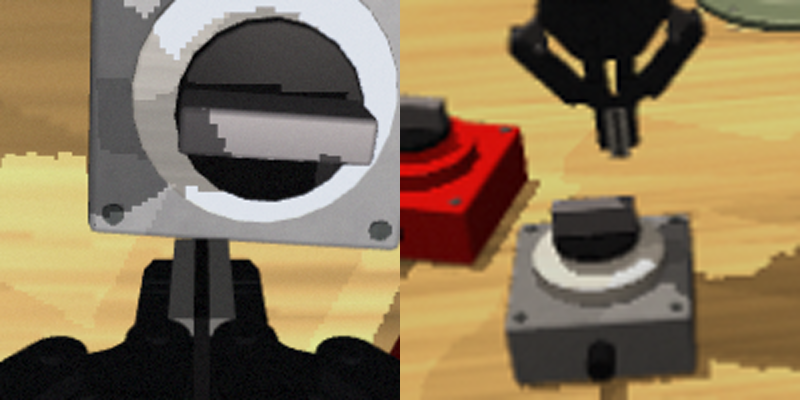

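In the scene crop the bar top has risen from about row 207 to 198. That matches +7 mm, so it has popped out, and the bar is back at rest. Next is the reset button, at (0.507, 0.134).

```bash
python3 -m crank '0 0 40 0 0 0; 0 52 0 0 0 0; 0 52 0 0 0 0; 0 52 0 0 0 0; 14 52 0 0 0 0'; python3 -m crank '14 52 0 0 0 0; 0 53 0 0 0 0; 0 0 0 0 0 0; 0 0 0 0 0 0'; python3 - <<'E'
from h import *
c=cam("wrist")
p=proj([[.507,.134,.068]],*c[1:])[0];print(p,(p-[156,60])*3)
cv2.imwrite("pics/p6.png",cv2.resize(c[0][60:260,156:356],(600,600),interpolation=cv2.INTER_CUBIC))
E
```

```text
time_s: 6.92
tcp_pos: [0.4911, 0.0309, 0.1595]
orientation: [3.142, 0.006, -0.003]
contact_force: [1.0, -0.5, 0.4]
grip_width: 0.0004
gripper_force: 0.0
time_s: 7.42
tcp_pos: [0.5071, 0.1039, 0.1597]
orientation: [-3.117, -0.073, 0.003]
contact_force: [1.2, 0.6, 0.5]
grip_width: 0.0005
gripper_force: 0.0
[220.10347356 192.43335628] [192.31042069 397.30006885]
```

View pics/p6.png

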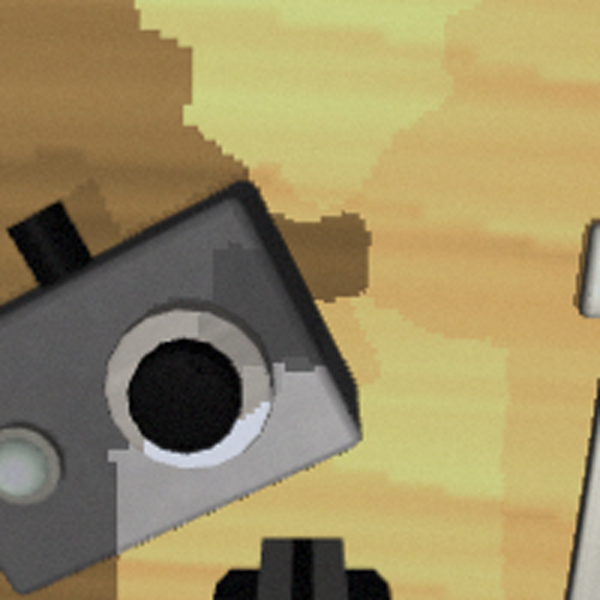

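The reset button shows at (186,397) in the crop, about 1.5 mm further in +y than predicted, with its lamp at (15,465). The arm stopped about 31 mm short, so I'll make that up and press.

```bash
python3 -m crank '0 16 0 0 0 0; 0 16 0 0 0 0; 0 0 -40 0 0 0; 0 0 -30 0 0 0; 0 0 -15 0 0 0'; python3 -m crank '0 0 0 0 0 0'
```

```text
time_s: 8.1
tcp_pos: [0.5076, 0.1206, 0.0739]
orientation: [-3.103, -0.11, 0.006]
contact_force: [-0.3, 0.4, 0.6]
grip_width: -0.0001
gripper_force: 0.0
time_s: 8.22
tcp_pos: [0.508, 0.1205, 0.0747]
orientation: [-3.103, -0.11, 0.005]
contact_force: [0.6, 0.6, -0.2]
grip_width: 0.0
gripper_force: 0.0
```

Joint 6 is at its limit, so I'll turn the tool positively about z to free it.

```bash
python3 -m crank '0 0 0 0 0 10; 0 0 0 0 0 10; 0 15 0 0 0 0; 0 0 0 0 0 0; 0 0 0 0 0 0'; python3 -c "
from h import *
s=robot.get_state();print(s['q'],s['tcp_pos'])"
```

```text
time_s: 8.98
tcp_pos: [0.5086, 0.1359, 0.0955]
orientation: [-3.038, -0.646, 0.012]
contact_force: [-0.5, -0.3, 0.1]
grip_width: -0.0002
gripper_force: 0.0
[ 0.10049079  0.42245797 -0.43273247  0.7273119   0.0348164   2.82271405] [0.50859109 0.13587636 0.09553254]
```

```bash
python3 -m crank '-1 0 -20 0 0 0; 0 0 -6 0 0 0; 0 0 -3 0 0 0; 0 0 -3 0 0 0; 0 0 0 0 0 0';python3 -m crank '0 0 -3 0 0 0; 0 0 0 0 0 0'
```

```text
time_s: 9.6
tcp_pos: [0.5071, 0.1353, 0.0657]
orientation: [-3.038, -0.646, 0.013]
contact_force: [-8.2, -1.8, 22.6]
grip_width: -0.0
gripper_force: 11.1
time_s: 9.85
tcp_pos: [0.5073, 0.1353, 0.0653]
orientation: [-3.038, -0.647, 0.011]
contact_force: [-16.0, -4.2, 45.5]
grip_width: 0.0001
gripper_force: 22.6
```

The press stops hard at 65 mm, so the tips are probably catching the ring. I'll rise and measure the button's centre by blob.

```bash
python3 -m crank '0 0 10 0 0 0; 0 0 40 0 0 0; -40 0 20 0 0 0; 0 0 0 0 0 0; 0 0 0 0 0 0'; python3 - <<'E'
from h import *
for n,z in(("wrist",.068),("scene",.068),("top",.068)):
    c=cam(n); p=proj([[.507,.1355,.068]],*c[1:])[0]
    m=(cv2.cvtColor(c[0],cv2.COLOR_BGR2GRAY)<38).astype(np.uint8)
    k,L,st,ce=cv2.connectedComponentsWithStats(m)
    for i in range(1,k):
        if np.hypot(*(ce[i]-p))<25 and st[i,4]>20: print(n,p.round(1),st[i],ce[i].round(1),toz([ce[i]],.068,*c[1:])[0].round(4))
    if n=="wrist": cv2.imwrite("pics/p7.png",cv2.resize(c[0],(768,576)))
E
```

```text
time_s: 10.48
tcp_pos: [0.4683, 0.1355, 0.1305]
orientation: [-3.038, -0.647, 0.01]
contact_force: [-0.0, -0.6, 0.4]
grip_width: -0.0001
gripper_force: 0.0
wrist [282.5 158.8] [ 260  136   44   45 1250] [279.3 159.6] [0.5056 0.1372 0.068 ]
scene [310.3 178.3] [307 175  10   7  63] [311.3 178. ] [0.5063 0.1387 0.068 ]
top [192.6 208.3] [192 184  16  81 593] [197.9 219.9] [0.4781 0.1225 0.068 ]
```

The button is at about (0.5055, 0.137), so I was 2.5 mm off and the tips' corners caught the ring. I'll tilt the tool 16° so that only the lower fingertip edge goes in, and press again.

```bash
python3 -m crank '22 3 0 3.25 -7.3 0; 22 2 0 3.25 -7.3 0; 0 0 -40 0 0 0; 0 0 -12 0 0 0; 0 0 0 0 0 0'; python3 -c "
from h import *
s=robot.get_state();R=Ro.from_rotvec(s['orientation']).as_matrix();print(s['tcp_pos'],R.round(3))
for a in(-11,11):
  for b in (-6.5,6.5): print((s['tcp_pos']*1e3+R@[a,b,0]).round(1))"
```

```text
time_s: 11.25
tcp_pos: [0.511, 0.1405, 0.0772]
orientation: [-2.954, -0.637, -0.398]
contact_force: [0.3, -0.1, 0.1]
grip_width: -0.0
gripper_force: 0.0
[0.5110383  0.14047381 0.07721641] [[ 0.879  0.416  0.233]
 [ 0.392 -0.908  0.145]
 [ 0.272 -0.036 -0.962]]
[498.7 142.1  74.5]
[504.1 130.3  74. ]
[518.  150.7  80.4]
[523.4 138.9  80. ]
```

```bash
python3 -m crank '2 0 -4 0 0 0; 0 0 -4 0 0 0; 0 0 -2 0 0 0; 0 0 0 0 0 0';python3 -m crank '0 0 -2 0 0 0; 0 0 0 0 0 0';python3 -m crank '0 0 -1 0 0 0; 0 0 0 0 0 0'
```

```text
time_s: 11.75
tcp_pos: [0.5151, 0.1407, 0.0693]
orientation: [-2.953, -0.637, -0.407]
contact_force: [1.9, 0.2, 4.1]
grip_width: 0.0001
gripper_force: 1.8
time_s: 12.0
tcp_pos: [0.5153, 0.1407, 0.0678]
orientation: [-2.953, -0.637, -0.408]
contact_force: [-0.6, -0.3, 10.5]
grip_width: -0.0
gripper_force: 5.6
time_s: 12.25
tcp_pos: [0.5154, 0.1407, 0.0675]
orientation: [-2.953, -0.637, -0.409]
contact_force: [-3.3, -2.5, 19.0]
grip_width: 0.0001
gripper_force: 9.6
```

```bash
python3 - <<'E'
from h import *
c=cam("wrist");s=cam("scene")
print(proj([[.5055,.1372,.068],[.5055,.1372,.062]],*s[1:]),robot.get_state()["contact_force"])
x,y=proj([[.5055,.1372,.068]],*c[1:])[0].astype(int);print(x,y)
a=cv2.resize(c[0][y-50:y+50,x-50:x+50],(400,400),interpolation=cv2.INTER_CUBIC)
b=cv2.resize(s[0][150:210,280:340],(400,400),interpolation=cv2.INTER_CUBIC)
cv2.imwrite("pics/p8.png",np.hstack([a,b]))
E
```

```text
[[310.71838792 177.93810876]
 [310.57349791 179.72648291]] [-3.79314798 -0.78423375 18.95882436]
253 272
```

View pics/p8.png

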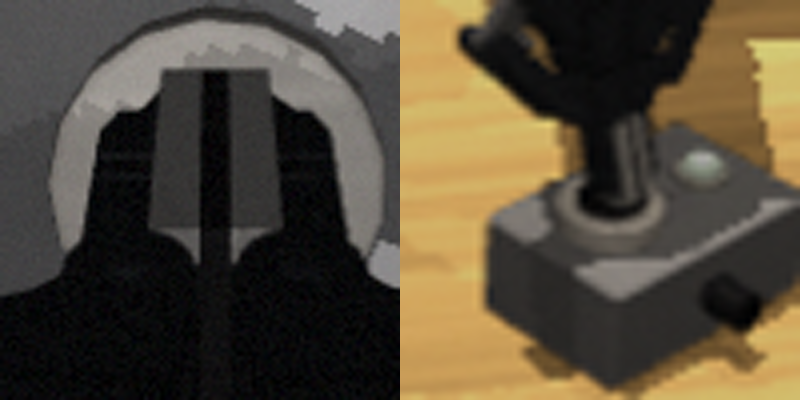

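The crop shows the fingertip inside the ring with its edge over the button's centre, and the wider black finger backs reaching out to the ring at (100,150) and (335,150). Those backs may be what stops it. I'll rise and tilt sideways instead, so that one finger's outer edge is clearly the lowest part.

```bash
python3 -m crank '0 0 30 0 0 0; 0 0 10 -3.25 7.3 0; 0 0 0 -3.25 7.3 0; -7 2 0 9.1 4.1 0; -6 2.5 0 9.1 4.1 0'; python3 -m crank '0 0 0 0 0 0; 0 0 0 0 0 0'; python3 -c "
from h import *
s=robot.get_state();R=Ro.from_rotvec(s['orientation']).as_matrix();print(s['tcp_pos'],R.round(3))
for a in(-11,11):
  for b in (-14.5,-6.5,6.5,14.5): print(a,b,(s['tcp_pos']*1e3+R@[a,b,0]).round(1))
c=cam('wrist'); p=proj([[.5055,.137,.068]],*c[1:])[0]
m=(cv2.cvtColor(c[0],cv2.COLOR_BGR2GRAY)<38).astype(np.uint8)
k,L,st,ce=cv2.connectedComponentsWithStats(m)
for i in range(1,k):
  if np.hypot(*(ce[i]-p))<40 and st[i,4]>50: print(p,st[i],ce[i],toz([ce[i]],.068,*c[1:]))
"
```

```text
time_s: 12.98
tcp_pos: [0.4997, 0.1461, 0.1055]
orientation: [-2.696, -0.577, 0.117]
contact_force: [0.4, 0.6, -0.6]
grip_width: 0.0003
gripper_force: 0.0
time_s: 13.22
tcp_pos: [0.4997, 0.1451, 0.1048]
orientation: [-2.703, -0.575, 0.116]
contact_force: [0.3, 0.7, 0.4]
grip_width: -0.0003
gripper_force: 0.0
[0.49973729 0.14505847 0.10477311] [[ 0.913  0.377 -0.156]
 [ 0.408 -0.847  0.341]
 [-0.003 -0.375 -0.927]]
-11 -14.5 [484.2 152.9 110.2]
-11 -6.5 [487.2 146.1 107.2]
-11 6.5 [492.1 135.1 102.4]
-11 14.5 [495.2 128.3  99.4]
11 -14.5 [504.3 161.8 110.2]
11 -6.5 [507.3 155.  107.2]
11 6.5 [512.2 144.  102.3]
11 14.5 [515.2 137.3  99.3]
[293.91701163 223.8866862 ] [ 273  197   49   50 1872] [296.65865385 221.73824786] [[0.50771663 0.13619611 0.068     ]]
```

```bash
python3 -m crank '3 0 -15 0 0 0; 0 0 -14 0 0 0; 0 0 0 0 0 0; 0 0 0 0 0 0'|grep -E "tcp|cont"; 
python3 -m crank '0 0 -3 0 0 0; 0 0 0 0 0 0; 0 0 0 0 0 0'|grep -E "tcp|cont";
python3 -m crank '0 0 -2 0 0 0; 0 0 0 0 0 0; 0 0 0 0 0 0'|grep -E "tcp|cont";
python3 -m crank '0 0 -2 0 0 0; 0 0 0 0 0 0; 0 0 0 0 0 0'|grep -E "tcp|cont"
python3 -m crank '0 0 -2 0 0 0; 0 0 0 0 0 0; 0 0 0 0 0 0'|grep -E "tcp|cont"
```

```text
tcp_pos: [0.5032, 0.1452, 0.0761]
contact_force: [-0.0, 0.1, -0.5]
tcp_pos: [0.5039, 0.145, 0.0736]
contact_force: [-0.1, -0.6, 1.4]
tcp_pos: [0.5038, 0.145, 0.0714]
contact_force: [0.6, 0.0, 2.3]
tcp_pos: [0.5038, 0.145, 0.0694]
contact_force: [0.7, -1.1, 3.0]
tcp_pos: [0.5039, 0.145, 0.068]
contact_force: [-0.3, -1.1, 9.3]
```

```bash
python3 -m crank '0 0 -1 0 0 0; 0 0 0 0 0 0; 0 0 0 0 0 0'|grep -E "tcp|cont"
python3 -m crank '0 0 3 0 0 0; 0 0 6 0 0 0; 0 0 40 0 0 0; 0 0 40 0 0 0; 0 0 0 0 0 0'; python3 - <<'E'
from h import *
c=cam("scene")
D=__import__("pickle").load(open("d.pkl","rb"))["scene"]
# compare scene before/after around both buttons, cup, can, spanner
for n,(x0,x1,y0,y1) in {"stop":(165,218,175,228),"can":(245,280,212,270),"cup":(328,365,230,276),"spanner":(250,275,172,215),"resetbtn":(298,326,170,188)}.items():
    a=cv2.GaussianBlur(D[0],(3,3),0)[y0:y1,x0:x1].astype(int);b=cv2.GaussianBlur(c[0],(3,3),0)[y0:y1,x0:x1].astype(int)
    print(n,np.abs(a-b).mean().round(2),(np.abs(a-b).max(2)>40).mean().round(3))
g=cv2.cvtColor(c[0],cv2.COLOR_BGR2GRAY);g0=cv2.cvtColor(D[0],cv2.COLOR_BGR2GRAY)
for h in(g0,g):
    k,L,st,ce=cv2.connectedComponentsWithStats((h[165:192,295:330]<40).astype(np.uint8))
    print([(s.tolist(),e.round(1).tolist()) for s,e in zip(st[1:],ce[1:]) if s[4]>20])
E
```

```text
tcp_pos: [0.504, 0.1451, 0.0677]
contact_force: [-1.6, -2.7, 14.8]
time_s: 16.27
tcp_pos: [0.5049, 0.1448, 0.1574]
orientation: [-2.704, -0.577, 0.11]
contact_force: [-0.1, 0.5, 0.6]
grip_width: -0.0001
gripper_force: 0.0
stop 4.86 0.0
can 4.19 0.0
cup 6.69 0.047
spanner 9.1 0.072
resetbtn 39.05 0.571
[([12, 10, 10, 7, 60], [16.4, 13.2])]
[([12, 10, 10, 8, 68], [16.4, 13.3])]
```

Firm stop at 14.8 N, so the button was fully down, and it is back up at its original pixel. The stop button shows the same as at the start, so I'm handing in.

```bash
python3 -c "
from cell import robot
print(robot.finish_job())"
```

```text
the job is handed in; nothing more can be done
None
```

I pressed the stop button until it latched, twisted it clockwise and it popped back out. I then pressed the reset button fully and it came back up, though it took three presses to be sure; the job is handed in at about 16 s.

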